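# Refit the strainer and cover of a sink waste pump

### The arm

A 6-joint arm with a two-finger parallel gripper is mounted at the origin on a cart in front of the work surface, level with it; the furniture and walls round the work are solid. World frame = base frame: x ahead of the robot, y to its left, z up, the work surface at z = 0. Lengths are in mm, angles in degrees, forces in N, time in s.
With the tool pointing down it reaches from about 350 to 850 mm from the base axis. Payload 8.1 kg.
Tool frame: the origin (TCP) lies midway between the tips of the shut fingers; the grasp point (between the pads) lies 19 mm behind it (r.pinch_z is the distance from the TCP to the grasp point, in mm); z points along the fingers, y is the line along which they close (so a half turn about z gives the same grasp; the last joint's range is limited). The gripper opens to 85 mm and grips with 20 to 120 N. Pads are 22 mm wide; open, the fingers measure 114 mm over their backs; the gripper's body (76 mm by 85 mm) begins 54 mm behind the grasp point. The pads swing forward as they close: fully open they stand 13 mm farther back than shut.
Start: joints at [-78.346, 7.471, 85.268, -0, 87.261, -4.893], TCP at [170.901, -575.15, 231.292] pointing down, gripper open.
Joint ranges: [-169.43, 169.43], [-51.17, 129.36], [1.28, 143.12], [-76.62, 256.62], [0, 156.53], [-152.29, 152.29]. Speed limits (degrees/s): [136.94, 136.94, 159.86, 180, 180, 180].

### API

Orientations are given as [roll, pitch, yaw] about the fixed x, y, z axes, in that order (R = Rz(yaw) Ry(pitch) Rx(roll)).
In Python, from bench import r gives the robot as it stands.
- The arm moves only by the shell command python3 -m jog 'ROWS' [OPENING] [FORCE]. ROWS is JSON, one flat list of numbers, 6 for each row, row after row: the shift along the tool's x, y, z in m, then the turn, a rotation vector about the tool's x, y, z in rad. A call has 1 to 8 rows; each row is the pose to reach, as a shift and turn from the pose commanded when the call began, along the tool's axes at that moment; what a row does not reach only later rows make up. A row lasts 1/8 s, in which the tool goes at most 62.5 mm and 10.7 degrees, less where a joint would pass 70% of its speed; a pose out of reach is approached as far as the arm can. A call with a gripper value outside its range is refused whole. OPENING is the opening, from -1 (shut) to 1 (fully open), set as the call begins (- or left out, the last holds). The fingers move at their own pace and stop on an object; FORCE is the grip in N (left out, the last holds). Time passes only in rows, so rows that repeat a pose let the fingers close. It gives the time, the measured TCP pose, the force, the opening and the grip force at its end, in the units of the state.
- r.sense(): the state, without advancing time (a new reading comes with each control period).
- r.snapshot(name): name is "side" or "top" or "wrist"; returns a dict with "pixels" (420x560x3 uint8, red, green, blue), "range_z" (420x560 float32, mm along the optical axis (not along the pixel's ray), 0 where there is no reading), "K" (3x3 intrinsics, pixels), "k1" (the pictures are not rectified: a ray, as slopes to the right and down, at radius r is drawn at 1 + k1 r^2 times it, then the intrinsics apply), "rvec" (rotation vector, rad) and "tvec" (3), from world to camera coordinates, as OpenCV has them. Camera axes: x right, y down, z forward; pixel columns grow to the right and rows downward; lengths in mm; the calibration is good to about 2 mm. A picture is of the moment at which its call begins.
- r.hand_in(): hands the job in; it is judged then, once.
Trained networks look in a picture, given as the dict that the camera call returned (one of the last four; its "shot" number tells which), for a name from the list of things; names that differ only in an ending like _2 or _b are one class to them, and where a whole thing is asked for, a point or a joint stands for the part that bears it (a point fixed in the world has none). Each returns a list of dicts, best first, with "score" (0 to 1); they miss things now and then, are a little off and sometimes report something else, mostly with a low value. They report only what shows in the picture. A call takes as long as a camera call. They do not tell look-alikes from the thing itself.
- r.look_for(picture, target): "bbox" ([left, top, right, bottom] in pixels, round what is visible of it).
- r.outline_of(picture, target): "region" (420x560 bool, what is visible of it) and "bbox" ([left, top, right, bottom] in pixels, round what is visible of it).
The state is a dict: "time": time; "joint_pos": joint angles; "qd": joint speeds; "joint_efforts": joint torques, N m; "tool_pos": TCP position; "tcp_rot": TCP orientation; "ft_force": force on the tool from outside, world axes, zero at the start; "wrist_torque": the same for the moment, N m; "finger_gap": finger opening in mm; "grip_force": force on a finger pad.
Only numpy, scipy, OpenCV 4.12 (cv2) and the standard library are available. Lean on these libraries where they do the work, as an engineer would, in place of code of your own. Each camera call takes 0.05 s, during which the arm holds its last target. There are 200 camera calls.

### The job

The waste pump for the new sink is ready to close up. Push the washed strainer sleeve down over the slanted suction port inside the tank until it bottoms, then put the cover plate back on its two pins so that it lies flush on the sloping rim. Press each one home rather than letting it drop, and leave the milk pitcher and the cup where they stand.

Things in the scene. Friction and masses are not known exactly. Their poses are not given: they have to be found in the camera images.
- pump_tank: Grey plastic tank fixed to the table, 174 mm wide (y); x from -65 mm (front wall, 70 mm high, turned to the robot's right) to +110 mm (back, 145 mm high). The front slopes at 30 degrees; in the slope is an opening 150 mm wide (y) by 125 mm. A level deck behind it carries a cap 22 mm high; side stubs stick out 16 mm. Origin on the table under the centre of the opening, z up.
- suction_port: White plastic spigot fixed inside the tank, pointing out of the opening square to the slope (30 degrees from vertical, leaning to the tank's low front). Origin on its axis at its foot, on the 60 mm flange that stops the strainer; z outwards along the spigot. 38 mm diameter up to 32 mm, tapering to 24 mm at its tip at 46 mm. Its foot is 94 mm square below the centre of the rim (cover_seat).
- cover_seat: Flat sloping rim of the tank's opening, 150 mm along the slope by 174 mm wide. Origin at the centre of the opening in the rim's plane, 108 mm over the table; x up the slope, y across, z square out of the slope (30 degrees from vertical). Two steel pins, 8 mm diameter with tapered tips, stand 17 mm out along z at x = 0, y = +81 and -81 mm.
- strainer: Perforated steel sleeve, closed at the top, standing on its open end, 86 mm tall, 0.18 kg. Origin at the centre of the mouth, z to the closed top. Bore 41 mm, 60 mm deep; outside 49 mm, 56 mm collar 8 mm high at the mouth. Black grip on top, 44 (x) by 14 mm (y), from 64 to 86 mm. Any turn about z is right. Home: mouth on the port's flange, z along the port's z, grip 8 mm below the rim.
- cover: Flat steel plate lying on the table, 150 (x) by 190 mm (y), 5 mm thick, 0.35 kg. Origin at the centre of its underside, z up. Two 12 mm holes at x = 0, y = +81 and -81 mm for the pins; fits either way round. Handle along y on top: bar 100 mm long, 14 mm wide (x), from 25 to 39 mm above the origin, 72 mm clear between its legs. Seated, it coincides with cover_seat (or half a turn about z).
- milk_pitcher: Steel milk pitcher, 104 mm tall, bystander at the back left; origin under its middle.
- blue_cup: Small blue-grey cup with a handle, 52 mm tall, bystander at the back right; origin under its middle.
Things that resemble listed ones, but are neither listed nor needed, are in the scene too. What is shaped like the strainer but orange is not meant.

How it is judged (in metres and radians):
On the way, in this order (a step that is already met when the one before it is completed fails the run):
1. the strainer is pushed down onto the suction port to its stop while the robot touches it (z of strainer in the frame of suction_port below 0.006 m and distance between strainer and suction_port below 0.008 m and contact force between any of the fingers, the arm and strainer above 0.3 N), for 0.1 s.
2. the cover is set down on its pins, flat on the rim, while the robot touches it (z of cover in the frame of cover_seat below 0.006 m and distance between cover and cover_seat below 0.009 m and contact force between any of the fingers, the arm and cover above 0.3 N), for 0.1 s.
At the end, for the whole second after the job is handed in: The strainer is on the suction port, its mouth within 5 mm of the stop and its axis within 0.08 rad of the port's; the cover lies handle up on its two pins, its centre within 6 mm of the seat's, flat on the rim within 0.04 rad and turned less than 0.08 rad; both at rest (distance between strainer and suction_port below 0.005 m and angle between the z axis of strainer and the z axis of suction_port, either way round below 0.08 rad and distance between cover and cover_seat below 0.006 m and angle between the z axis of cover and the z axis of cover_seat, either way round below 0.04 rad and angle between the y axis of cover and the y axis of cover_seat, either way round below 0.08 rad and angle between cover's own z axis and vertical below 1 rad and linear speed of each of cover, strainer below 0.02 m/s); the robot touches nothing.
It fails at once if the milk pitcher is moved more than 20 mm (distance of milk_pitcher from where it was at the start of the episode above 0.02 m).
It fails at once if the cup is moved more than 20 mm (distance of blue_cup from where it was at the start of the episode above 0.02 m).
It also fails if it takes over 72 s, if anything falls off the work surface, if the arm or the gripper's body presses on something with over 40 N, if the wrist force passes 120 N, or if a joint passes its speed limit or range.

## Working session

There is one attempt and no reset: what is moved stays moved. The work goes in short steps, Python scripts to look and compute and a shell command to move; the robot and the scene stay as the last step left them, time stands still between calls to the robot, and variables do not carry over. Pictures are saved under pics/ and viewed, at most 10 in all, crops included, and the job is handed in when it is done.

```bash
mkdir -p pics; cat > h.py <<'E'
import numpy as np,cv2
from bench import r
from scipy.spatial.transform import Rotation as Ro
def cloud(s):
    z=s["range_z"].astype(float);K=np.array(s["K"]);h,w=z.shape
    v,u=np.mgrid[:h,:w]
    p=np.stack([u,v],-1).reshape(-1,1,2).astype(float)
    n=cv2.undistortPoints(p,K,np.array([s["k1"],0,0,0.])).reshape(h,w,2)
    P=np.dstack([n*z[...,None],z])
    R=cv2.Rodrigues(np.array(s["rvec"],float))[0]
    W=(P-np.array(s["tvec"],float).reshape(3))@R
    W[z==0]=np.nan
    return W
def save(s,n): cv2.imwrite("pics/"+n,s["pixels"][...,::-1])
E
python3 - <<'E'
from h import *
print(r.sense())
ims=[]
for n in ["top","side"]:
    s=r.snapshot(n);save(s,n+"0.png");W=cloud(s)
    np.savez(n+"0.npz",W=W,pix=s["pixels"])
    for t in ["pump_tank","suction_port","strainer","cover","milk_pitcher","blue_cup"]:
        for o in r.outline_of(s,t)[:3]:
            P=W[o["region"]];P=P[~np.isnan(P[:,0])]
            if len(P): print(n,t,round(o["score"],2),np.round(o["bbox"]),"med",np.median(P,0).round(),"lo",np.percentile(P,2,0).round(),"hi",np.percentile(P,98,0).round())
E
```

```text
{'time': 0.0, 'joint_pos': array([-7.83460289e+01,  7.51698113e+00,  8.53294498e+01,  2.17088493e-03,
        8.72625561e+01, -4.89214193e+00]), 'qd': array([-0.01839432, -0.12321781,  0.04417574, -0.05586783,  0.0573586 ,
        0.16791069]), 'joint_efforts': array([-3.22299915e-03, -5.69402111e+01, -5.00557351e+01, -5.48654443e-04,
        1.46921701e-02, -1.55060195e-05]), 'tool_pos': array([ 170.80288768, -574.59269577,  230.22328624]), 'tcp_rot': array([-1.79891595e+02, -1.14547475e-02,  1.65459964e+01]), 'ft_force': array([ 0.40133683, -0.00238947,  0.34668429]), 'wrist_torque': array([ 0.00302271,  0.03545861, -0.04048838]), 'grip_force': 0.0, 'finger_gap': 85.74178274748371}
top pump_tank 0.7 [247. 146. 328. 238.] med [600. -21.  72.] lo [ 506. -110.    4.] hi [686.  56. 167.]
top suction_port 0.67 [270. 181. 293. 205.] med [596. -11.  59.] lo [577. -32.  18.] hi [628.   6.  73.]
top strainer 0.96 [338. 252. 366. 276.] med [ 423. -177.   64.] lo [ 400. -204.   -2.] hi [ 451. -156.   88.]
top strainer 0.79 [380. 236. 406. 254.] med [ 467. -267.   64.] lo [ 446. -293.    7.] h
[... 607 characters left out ...]
.   45.] lo [ 449. -290.    3.] hi [ 494. -251.   87.]
side strainer 0.91 [313. 166. 333. 200.] med [ 429. -166.   46.] lo [ 405. -198.    5.] hi [ 451. -158.   86.]
side strainer 0.86 [334. 156. 356. 189.] med [ 363. -225.   43.] lo [ 336. -279.   -0.] hi [ 384. -215.   87.]
side cover 0.76 [274. 283. 362. 378.] med [461. 291.   5.] lo [384. 184.   2.] hi [540. 373.  39.]
side cover 0.46 [299. 151. 318. 180.] med [ 474. -259.   45.] lo [ 450. -304.    1.] hi [ 496. -251.   86.]
side milk_pitcher 0.98 [147. 281. 212. 349.] med [738. 300.  62.] lo [695. 249.   8.] hi [781. 342. 104.]
side blue_cup 0.57 [220. 153. 243. 175.] med [ 710. -262.   38.] lo [ 679. -311.    1.] hi [ 741. -237.   53.]
```

View pics/top0.png

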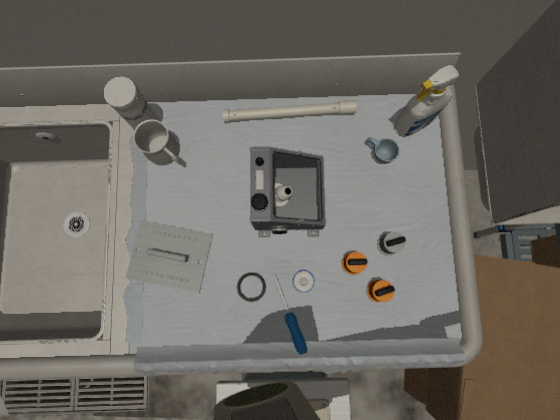

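View pics/side0.png

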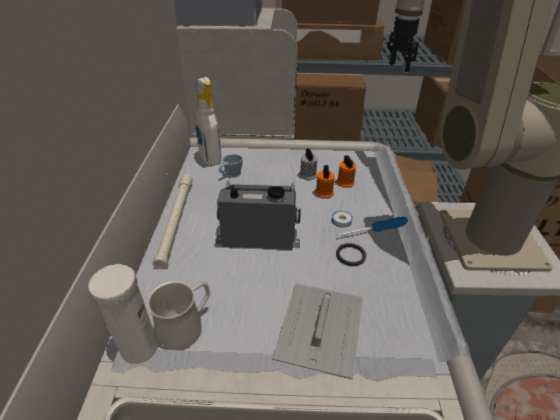

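```bash
cat >> h.py <<'E'
def tcp():
    s=r.sense(); return np.array(s["tool_pos"]),Ro.from_euler("xyz",s["tcp_rot"],degrees=True)
def go(p,R,frm=None):
    p0,R0=frm or tcp()
    d=R0.inv().apply(np.array(p)-p0)/1000; w=(R0.inv()*R).as_rotvec()
    n=max(np.linalg.norm(d)*1000/62.5,np.degrees(np.linalg.norm(w))/10.7)
    print("row",",".join("%.4f"%x for x in [*d,*w]),"rows>=%.1f"%n)
def frame(z,y):  # tool z, approx tool y (closing)
    z=np.array(z,float);z/=np.linalg.norm(z);y=np.array(y,float);y-=z*(y@z);y/=np.linalg.norm(y)
    return Ro.from_matrix(np.column_stack([np.cross(y,z),y,z]))
def rect(P):
    (c,wh,a)=cv2.minAreaRect(P[:,:2].astype(np.float32)); return np.round(c,1),np.round(wh,1),round(a,1)
E
python3 - <<'E'
from h import *
for n in ["top","side"]:
    d=np.load(n+"0.npz");W=d["W"];x,y,z=W[...,0],W[...,1],W[...,2]
    m=(abs(x-469)<35)&(abs(y+270)<35)&(z>78)
    print(n,"grip",rect(W[m]),m.sum())
    m=(abs(x-458)<85)&(abs(y-278)<70)&(z>30)&(z<45)
    print(n,"handle",rect(W[m]),m.sum(),np.median(W[m],0))
    m=(abs(x-458)<110)&(abs(y-278)<120)&(z>2.5)&(z<45)
    print(n,"plate",rect(W[m]),m.sum())
    m=(abs(x-600)<120)&(abs(y+20)<120)&(z>138)&(z<152)
    print(n,"deck",rect(W[m]),m.sum())
    if n=="top":
        m=(abs(x-600)<120)&(abs(y+20)<120)&(z>74)&(z<142)
        P=W[m];best=0
        g=np.random.default_rng(0)
        for _ in range(3000):
            a,b,c=P[g.choice(len(P),3,False)];nn=np.cross(b-a,c-a);L=np.linalg.norm(nn)
            if L<1: continue
            nn/=L; nn*=np.sign(nn[2])
            if abs(nn[2]-.866)>.06 or nn[1]>0: continue
            k=abs((P-a)@nn)<2.5
            if k.sum()>best: best=k.sum();I=k
        Q=P[I];c=Q.mean(0);nn=np.linalg.svd(Q-c)[2][2];nn*=np.sign(nn[2])
        print("slope n",nn.round(3),best,"yaw up",np.degrees(np.arctan2(-nn[1],-nn[0])),"rim",rect(Q))
s=r.snapshot("wrist");R=cv2.Rodrigues(np.array(s["rvec"],float))[0]
C=-R.T@np.array(s["tvec"],float).reshape(3);p,T=tcp()
print("cam in tool",T.inv().apply(C-p),"cam z,x in tool",T.inv().apply(R[2]),T.inv().apply(R[0]),s["K"],s["k1"])
go([469,-330,250],frame([0,0,-1],[1,0,0]));go([469,-330,250],frame([0,0,-1],[0,1,0]))
E
```

```text
top grip (array([ 470.4, -275.3]), array([13.7, 43.2]), 14.0) 113
top handle (array([459.5, 276.5]), array([98.8, 13.9]), 77.0) 232 [459.37780896 274.66958089  38.45002683]
top plate (array([458.1, 277.4]), array([239.2, 219.6]), 89.8) 4731
top deck (array([604.1,  28.3]), array([ 59.5, 175. ]), 88.6) 1519
slope n [-0.009 -0.495  0.869] 680 yaw up 88.95296923317628 rim (array([602.4, -49.8]), array([124.9, 174.2]), 88.8)
side grip (array([ 473.9, -277. ]), array([13.3, 47.1]), 21.8) 45
side handle (array([459.7, 276.5]), array([99.3, 14.2]), 77.4) 322 [460.70450058 282.32972557  38.79910681]
side plate (array([458.2, 277.7]), array([219.5, 237.4]), 0.1) 6601
side deck (array([605.5,  31.7]), array([173.9,  59.7]), 0.4) 989
cam in tool [  66.66502122    0.51141989 -141.9976816 ] cam z,x in tool [-2.62042513e-01 -9.90980141e-05  9.65056326e-01] [7.92178468e-04 9.99999636e-01 3.17787062e-04] [[357.14685465   0.         273.77625571]
 [  0.         357.14685465 207.75051955]
 [  0.           0.           1.        ]] -0.06733103362456036
row 0.3556,-0.1501,-0.0187,-0.0000,0.0000,-1.2820 rows>=6.9
row 0.3556,-0.1501,-0.0187,-0.0000,0.0000,-2.8528 rows>=15.3
```

```bash
python3 - <<'E'
from h import *
a=np.radians(14)
go([471,-276,220],frame([0,0,-1],[np.cos(a),np.sin(a),0]))
E
```

```text
row 0.3729,-0.2013,0.0113,-0.0000,0.0000,-1.5263 rows>=8.2
```

```bash
python3 -m jog '[0.373,-0.201,0.011,0,0,-1.48,0.373,-0.201,0.011,0,0,-1.48,0.373,-0.201,0.011,0,0,-1.48,0.373,-0.201,0.011,0,0,-1.48,0.373,-0.201,0.011,0,0,-1.48,0.373,-0.201,0.011,0,0,-1.48,0.373,-0.201,0.011,0,0,-1.48,0.373,-0.201,0.011,0,0,-1.48]' 0
python3 -m jog '[0,0,0,0,0,-0.046,0,0,0,0,0,-0.046]'
python3 - <<'E'
from h import *
s=r.snapshot("wrist");save(s,"w1.png");W=cloud(s);x,y,z=W[...,0],W[...,1],W[...,2]
m=(abs(x-471)<35)&(abs(y+276)<35)&(z>78)
print(rect(W[m]),m.sum(),np.median(W[m],0))
m=(abs(x-471)<35)&(abs(y+276)<35)&(z>20);print(rect(W[m]))
print(tcp()[0],r.sense()["tcp_rot"],r.sense()["joint_pos"],r.sense()["finger_gap"])
E
```

```text
time: 1.75
tool_pos: [473.4, -273.3, 220.2]
tcp_rot: [180.0, -0.0, 101.9]
ft_force: [-0.1, -0.5, 0.6]
finger_gap: 42.6
grip_force: 0.0
time: 2.0
tool_pos: [471.3, -276.1, 220.3]
tcp_rot: [180.0, 0.0, 104.0]
ft_force: [-0.2, 0.7, 0.2]
finger_gap: 43.1
grip_force: 0.0
(array([ 471.2, -276.9]), array([75.1, 43.4]), 12.8) 27699 [ 469.38936272 -264.15438976  298.55510124]
(array([ 471.1, -277.2]), array([71.6, 49.2]), 3.6)
[ 471.21621801 -276.23943683  220.3485643 ] [1.79998321e+02 3.63924159e-03 1.03913519e+02] [-3.57577942e+01 -5.59053681e-01  9.47663048e+01 -1.07782369e-03
  8.57888876e+01 -4.96712345e+01] 42.6731022681646
```

View pics/w1.png

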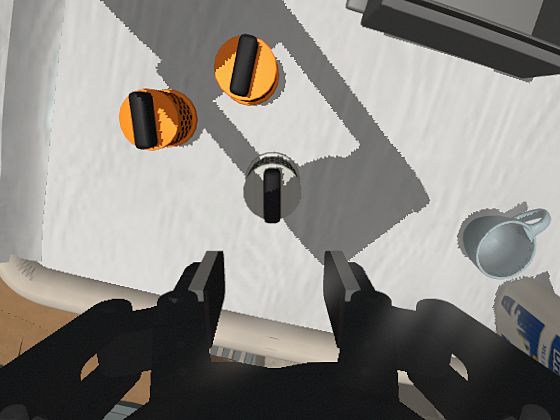

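```bash
python3 -m jog '[0,0,0.06,0,0,0,0,0,0.12,0,0,0,0,0,0.14,0,0,0,0,0,0.151,0,0,0,0,0,0.152,0,0,0]'
python3 -m jog '[0,0,0,0,0,0,0,0,0,0,0,0,0,0,0,0,0,0,0,0,0,0,0,0,0,0,0,0,0,0]' -1 80
```

```text
time: 2.68
tool_pos: [471.2, -276.4, 68.4]
tcp_rot: [-180.0, -0.0, 103.9]
ft_force: [0.0, 0.1, -0.3]
finger_gap: 42.4
grip_force: 0.0
time: 3.3
tool_pos: [472.1, -277.0, 69.8]
tcp_rot: [179.9, 0.1, 104.0]
ft_force: [-2.1, -0.9, 6.2]
finger_gap: 11.7
grip_force: 81.3
```

```bash
python3 -m jog '[0,0,-0.05,0,0,0,0,0,-0.1,0,0,0,0,0,-0.15,0,0,0,0,0,-0.16,0,0,0]'
cat >> h.py <<'E'
yaw=np.radians(89.0);S=np.array([603,-51.5,108.])
def seat():
    u=np.array([np.cos(yaw),np.sin(yaw),0]);n=-.5*u+np.array([0,0,.8660254]);return n,.8660254*u+[0,0,.5],np.cross(n,.8660254*u+[0,0,.5])
E
python3 - <<'E'
from h import *
n,x,y=seat();go(S+200*n,frame(-n,-y));print(n,x,y)
E
```

```text
time: 3.8
tool_pos: [473.0, -277.5, 233.2]
tcp_rot: [179.7, 0.3, 104.0]
ft_force: [0.5, 0.5, -1.3]
finger_gap: 12.2
grip_force: 80.3
row 0.0910,0.1551,-0.0478,-0.0629,0.5256,0.2571 rows>=3.2
[-0.0087262  -0.49992385  0.8660254 ] [0.01511423 0.8658935  0.5       ] [-0.99984769  0.01745241  0.        ]
```

```bash
python3 -m jog '[0.091,0.155,-0.048,-0.063,0.526,0.257,0.091,0.155,-0.048,-0.063,0.526,0.257,0.091,0.155,-0.048,-0.063,0.526,0.257,0.091,0.155,-0.048,-0.063,0.526,0.257,0.091,0.155,-0.048,-0.063,0.526,0.257]'
python3 - <<'E'
from h import *
s=r.snapshot("wrist");save(s,"w2.png");W=cloud(s);np.save("w2.npy",W)
n,x,y=seat();U=np.column_stack([x,y,n])
L=(W-S)@U  # seat frame
m=(abs(L[...,0])<82)&(abs(L[...,1])<95)&(abs(L[...,2])<5)
P=W[m];c=P.mean(0);nn=np.linalg.svd(P-c,full_matrices=False)[2][2];print("n",nn,m.sum(),"mean z off",np.median(L[m][:,2]))
q=L[m];print("seat frame rim lo/hi",np.percentile(q,[1,99],0).round(1), rect(q))
for sg in (1,-1):
    k=(L[...,2]>9)&(L[...,2]<18)&(abs(L[...,0])<15)&(abs(L[...,1]-sg*81)<15)
    print("pin",sg,k.sum(),np.median(L[k],0).round(1) if k.any() else 0)
p,T=tcp();Tl=T.inv().apply(W.reshape(-1,3)-p).reshape(W.shape)
k=(abs(Tl[...,0])<60)&(abs(Tl[...,1])<60)&(Tl[...,2]>-30)&(Tl[...,2]<80)
np.save("t2.npy",Tl);print(k.sum(),r.sense()["tool_pos"],r.sense()["joint_pos"])
for o in r.outline_of(s,"strainer")[:2]:
    Q=Tl[o["region"]];print(o["score"],o["bbox"],np.nanpercentile(Q,[2,50,98],0).round(1))
E
```

```text
time: 4.42
tool_pos: [598.8, -150.9, 274.0]
tcp_rot: [-179.4, -30.3, 88.7]
ft_force: [-0.9, -0.7, -1.8]
finger_gap: 12.3
grip_force: 80.3
n [ 0.00816172  0.4968439  -0.86780155] 8167 mean z off -0.6358898928838506
seat frame rim lo/hi [[-74.8 -85.5  -4.7]
 [ 81.5  86.5   1.5]] (array([1.9, 0.5]), array([175.1, 159.9]), 89.9)
pin 1 55 [ 0.4 80.  13.2]
pin -1 57 [  0.8 -79.3  13.7]
11006 [ 598.83255384 -150.96183105  275.00367397] [-33.50923677  20.85277259  70.30999716  25.82852497 104.99074411
 -29.18889245]
0.9 [217.6, 177.1, 326.5, 330.7] [[-18.9 -23.6 -15.8]
 [ 13.6   0.    6.6]
 [ 24.6  23.1  64.7]]
0.74 [80.0, 298.2, 144.1, 336.3] [[-148.3 -193.5  145.8]
 [-127.  -165.7  166.2]
 [-111.7 -151.9  226.8]]
```

View pics/w2.png

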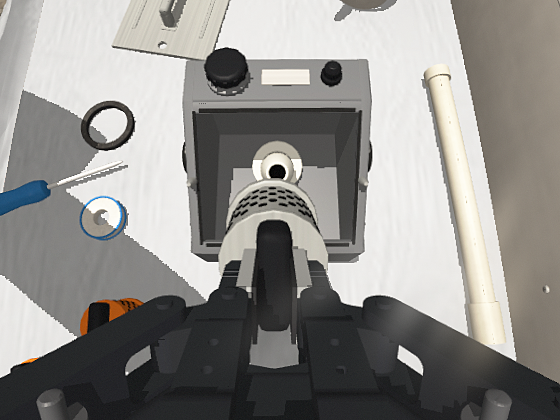

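```bash
python3 - <<'E'
from h import *
from scipy.optimize import least_squares
W=np.load("w2.npy");Tl=np.load("t2.npy")
n,x,y=seat();U=np.column_stack([x,y,n]);L=(W-S)@U
# strainer in tool frame
k=(abs(Tl[...,0])<40)&(abs(Tl[...,1])<40)&(Tl[...,2]>6)&(Tl[...,2]<56);Q=Tl[k]
f=lambda p:np.hypot(Q[:,0]-p[0]-p[1]*Q[:,2],Q[:,1]-p[2]-p[3]*Q[:,2])-24.5
o=least_squares(f,[0,0,0,0],loss="soft_l1");print("strainer axis x0,sx,y0,sy",o.x.round(3),k.sum(),np.median(abs(f(o.x))))
k=(np.hypot(Tl[...,0],Tl[...,1])<34)&(Tl[...,2]>40)&(Tl[...,2]<80);print("collar z max",np.percentile(Tl[k][:,2],[50,90,99,99.8]))
# port
k=(np.hypot(L[...,0],L[...,1])<30)&(L[...,2]>-93)&(L[...,2]<-40);Q=L[k]
print("port",k.sum(),np.percentile(Q,[1,50,99],0).round(1))
t=Q[(Q[:,2]>-60)];print("tip part",len(t),rect(t),t[:,2].max())
rad=lambda zz:np.where(zz<-62,19.,19-7*(zz+62)/14)
f2=lambda p:np.hypot(Q[:,0]-p[0],Q[:,1]-p[1])-rad(Q[:,2])
o=least_squares(f2,[0,0],loss="soft_l1");print("port c",o.x,np.median(abs(f2(o.x))))
for _ in range(2): s=r.sense();print(s["tool_pos"],s["tcp_rot"],s["time"])
s=r.snapshot("side");print(r.sense()["tool_pos"],r.sense()["tcp_rot"])
E
```

```text
strainer axis x0,sx,y0,sy [-4.235  0.085 -0.099 -0.013] 4207 1.34351728643313
collar z max [62.40898648 64.52722615 68.46906736 69.38302171]
port 826 [[ -8.9 -17.9 -92.9]
 [  6.1   0.3 -52.5]
 [ 23.8  19.4 -46.3]]
tip part 633 (array([4.5, 0.2]), array([35.3, 27.7]), 82.6) -45.56613209124935
port c [-0.59621451  0.95205394] 0.6249485549282277
[ 598.92050563 -150.91452808  275.83535324] [-179.54849195  -30.19818512   88.76483465] 4.525
[ 598.92050563 -150.91452808  275.83535324] [-179.54849195  -30.19818512   88.76483465] 4.525
[ 599.06854282 -150.8428043   276.44066983] [-179.6065426   -30.182627     88.79529863]
```

```bash
cat >> h.py <<'E'
S=S+0.5*seat()[1]+0.35*seat()[2]-0.6*seat()[0]
def strainer_fit(s):
    from scipy.optimize import least_squares
    W=cloud(s);p,T=tcp();Tl=T.inv().apply(W.reshape(-1,3)-p).reshape(W.shape)
    k=(abs(Tl[...,0])<40)&(abs(Tl[...,1])<40)&(Tl[...,2]>15)&(Tl[...,2]<75);Q=Tl[k]
    for z in range(15,72,5):
        q=Q[(Q[:,2]>=z)&(Q[:,2]<z+5)]
        if len(q)>10:
            c=q[abs(q[:,1])<6];print(z,len(q),"xfront %.1f"%(np.percentile(c[:,0],90) if len(c) else np.nan),"y",np.percentile(q[:,1],[1,99]).round(1))
    B=Q[(Q[:,2]<50)]
    f=lambda p:np.hypot(B[:,0]-p[0]-p[1]*B[:,2],B[:,1]-p[2]-p[3]*B[:,2])-24.5
    o=least_squares(f,[0,0,0,0],loss="cauchy",f_scale=.5);print(o.x.round(3),np.median(abs(f(o.x))))
E
python3 -m jog '[0,0,0,0,0,0,0,0,0,0,0,0,0,0,0,0,0,0]'
python3 - <<'E'
from h import *
s=r.snapshot("wrist");strainer_fit(s)
print(S,r.sense()["tool_pos"],r.sense()["tcp_rot"])
E
```

```text
time: 4.95
tool_pos: [599.6, -150.5, 276.6]
tcp_rot: [-179.6, -30.2, 88.8]
ft_force: [0.2, -0.1, -2.2]
finger_gap: 12.1
grip_force: 80.3
15 280 xfront 24.1 y [-21.1  20.6]
20 193 xfront 24.1 y [-23.1  22.1]
25 187 xfront 24.3 y [-20.7  19.4]
30 183 xfront 24.1 y [-21.6  20.6]
35 185 xfront 24.2 y [-23.3  21.9]
40 119 xfront 24.3 y [-22.8  19. ]
45 149 xfront 24.1 y [-22.   20.3]
50 157 xfront 24.4 y [-23.9  21.7]
55 79 xfront 23.8 y [-22.8  18.8]
60 840 xfront 27.0 y [-28.1  25.9]
65 70 xfront 27.3 y [-25.3  21.3]
[-0.706  0.004  0.056 -0.015] 0.22355734363234347
[602.66284614 -50.7609906  107.73038476] [ 599.60288641 -150.47801623  276.5179403 ] [-179.61016674  -30.24770499   88.80588073]
```

```bash
cat >> h.py <<'E'
def aim(h,off=(-0.5,-0.7,68)):
    n,x,y=seat();F=S-94*n-0.5*x+0.3*y;R=frame(-n,-y)
    go(F+h*n-R.apply(off),R)
def where(off=(-0.5,-0.7,68)):
    n,x,y=seat();F=S-94*n-0.5*x+0.3*y;p,T=tcp();d=p+T.apply(off)-F
    print("mouth in port",(d@x).round(2),(d@y).round(2),(d@n).round(2),"tilt",np.degrees((frame(-n,-y).inv()*T).as_rotvec()).round(2))
E
python3 - <<'E'
from h import *
where();aim(56)
E
```

```text
mouth in port -1.7 2.07 222.05 tilt [0.29 0.25 0.17]
row 0.0013,0.0026,0.1660,-0.0051,-0.0043,-0.0029 rows>=2.7
```

```bash
python3 -m jog '[0.0013,0.0026,0.04,-0.005,-0.004,-0.003,0.0013,0.0026,0.09,-0.005,-0.004,-0.003,0.0013,0.0026,0.13,-0.005,-0.004,-0.003,0.0013,0.0026,0.155,-0.005,-0.004,-0.003,0.0013,0.0026,0.166,-0.005,-0.004,-0.003,0.0013,0.0026,0.166,-0.005,-0.004,-0.003,0.0013,0.0026,0.166,-0.005,-0.004,-0.003,0.0013,0.0026,0.166,-0.005,-0.004,-0.003]'
python3 - <<'E'
from h import *
where();print(r.sense()["ft_force"]);aim(30)
s=r.snapshot("wrist");strainer_fit(s)
E
```

```text
time: 6.0
tool_pos: [603.6, -66.6, 134.9]
tcp_rot: [179.9, -30.0, 89.0]
ft_force: [0.5, 0.5, -0.6]
finger_gap: 12.2
grip_force: 80.3
mouth in port -0.21 -0.93 57.43 tilt [-0.1  -0.02 -0.02]
[ 0.51962579  0.52607298 -0.56612664]
row 0.0002,-0.0009,0.0274,0.0017,0.0004,0.0004 rows>=0.4
15 277 xfront 24.0 y [-20.9  20.7]
20 208 xfront 24.0 y [-22.9  22.3]
25 171 xfront 24.5 y [-21.4  20.7]
30 188 xfront 24.2 y [-21.5  20.6]
35 189 xfront 24.3 y [-23.2  22.1]
40 111 xfront 24.2 y [-21.1  18.9]
45 146 xfront 24.1 y [-21.8  20.5]
50 164 xfront 24.4 y [-23.6  21.9]
55 77 xfront 23.9 y [-22.6  16.8]
60 834 xfront 27.0 y [-28.   26.1]
65 67 xfront 27.3 y [-25.   23.3]
[-0.733  0.005  0.218 -0.015] 0.21714145159450027
```

```bash
python3 -m jog '[0,-0.001,0.01,0.001,0,0,0,-0.001,0.02,0.001,0,0,0,-0.001,0.028,0.001,0,0,0,-0.001,0.028,0.001,0,0]'
python3 - <<'E'
from h import *
where();print(r.sense()["ft_force"]);aim(0)
E
```

```text
time: 6.55
tool_pos: [601.7, -51.1, 108.3]
tcp_rot: [-179.9, -30.1, 89.0]
ft_force: [1.5, -0.2, -2.3]
finger_gap: 11.5
grip_force: 80.1
mouth in port 0.05 1.47 26.65 tilt [0.14 0.06 0.02]
[ 1.54436409 -0.17734899 -2.27409106]
row -0.0000,0.0014,0.0266,-0.0024,-0.0011,-0.0004 rows>=0.4
```

```bash
python3 -m jog '[0,0.0005,0.008,-0.001,0,0,0,0.0005,0.016,-0.001,0,0,0,0.0005,0.022,-0.001,0,0,0,0.0005,0.026,-0.001,0,0,0,0.0005,0.026,-0.001,0,0]'
python3 - <<'E'
from h import *
where();print(r.sense()["ft_force"])
E
```

```text
time: 7.18
tool_pos: [602.9, -39.1, 87.4]
tcp_rot: [180.0, -30.0, 89.0]
ft_force: [-2.6, -3.1, 4.4]
finger_gap: 12.0
grip_force: 81.1
mouth in port -0.04 0.37 2.59 tilt [-0.    0.01 -0.01]
[-2.5799196  -3.12616275  4.43112583]
```

Nearly down; press on to the stop.

```bash
python3 -m jog '[0,0,0.002,0,0,0,0,0,0.004,0,0,0,0,0,0.005,0,0,0,0,0,0.005,0,0,0]'
python3 -c "
from h import *
where()"
python3 -m jog '[0,0,0.002,0,0,0,0,0,0.003,0,0,0,0,0,0.003,0,0,0]'
python3 -c "
from h import *
where()"
```

```text
time: 7.68
tool_pos: [603.7, -39.2, 87.4]
tcp_rot: [179.8, -29.9, 89.1]
ft_force: [-16.7, -16.3, 32.1]
finger_gap: 12.0
grip_force: 85.7
mouth in port -0.34 -0.63 2.59 tilt [-0.13 -0.12 -0.1 ]
time: 8.05
tool_pos: [604.3, -39.3, 87.3]
tcp_rot: [179.7, -29.8, 89.2]
ft_force: [-26.0, -24.5, 48.8]
finger_gap: 11.9
grip_force: 88.8
mouth in port -0.54 -1.28 2.61 tilt [-0.22 -0.21 -0.16]
```

```bash
python3 -m jog '[0,0,-0.004,0,0,0,0,0,-0.007,0,0,0,0,0,-0.007,0,0,0]'
python3 -m jog '[0,0,0,0,0,0,0,0,0,0,0,0,0,0,0,0,0,0]' -0.1
python3 -m jog '[0,0,-0.03,0,0,0,0,0,-0.08,0,0,0,0,0,-0.14,0,0,0,0,0,-0.17,0,0,0,0,0,-0.17,0,0,0,0,0,-0.17,0,0,0]'
python3 - <<'E'
from h import *
s=r.snapshot("wrist");save(s,"w3.png");W=cloud(s);n,x,y=seat();U=np.column_stack([x,y,n]);L=(W-S)@U
k=(np.hypot(L[...,0],L[...,1])<32)&(L[...,2]>-40)&(L[...,2]<10);Q=L[k]
t=Q[Q[:,2]>-20];print("grip top",np.percentile(Q[:,2],[50,90,98]),rect(t),len(t))
k=(np.hypot(L[...,0],L[...,1])<45)&(L[...,2]<-34)&(L[...,2]>-80)
from scipy.optimize import least_squares
B=L[k];f=lambda p:np.hypot(B[:,0]-p[0]-p[1]*B[:,2],B[:,1]-p[2]-p[3]*B[:,2])-24.5
o=least_squares(f,[0,0,0,0],loss="cauchy",f_scale=.5);print("axis",o.x.round(3),np.median(abs(f(o.x))),len(B))
# cover estimate
a=np.radians(-12.8)
c=np.array([459.6,276.5]);print(r.sense()["joint_pos"])
go([c[0],c[1]-0,200],frame([0,0,-1],[np.cos(a),np.sin(a),0]))
E
```

```text
time: 8.43
tool_pos: [603.4, -39.2, 87.2]
tcp_rot: [179.9, -30.0, 89.0]
ft_force: [-3.9, -6.8, 10.4]
finger_gap: 12.1
grip_force: 82.1
time: 8.8
tool_pos: [602.5, -37.8, 85.4]
tcp_rot: [-179.9, -30.1, 89.0]
ft_force: [-0.2, -0.6, 0.3]
finger_gap: 38.7
grip_force: 0.0
time: 9.55
tool_pos: [600.9, -122.6, 231.6]
tcp_rot: [-179.9, -30.1, 88.9]
ft_force: [0.1, 0.1, -0.3]
finger_gap: 38.4
grip_force: 0.0
grip top [-29.30254511  -7.94977427  -7.06714052] (array([-2.3,  1.4]), array([44.3, 14. ]), 1.4) 817
axis [-2.418 -0.004  1.281 -0.003] 0.21896751669100922 231
[-31.39752082  19.938873    75.9889767   25.94142446  99.54952554
 -29.54416097]
row 0.3269,-0.1476,0.2262,-0.0574,-0.5236,0.2010 rows>=6.8
```

View pics/w3.png

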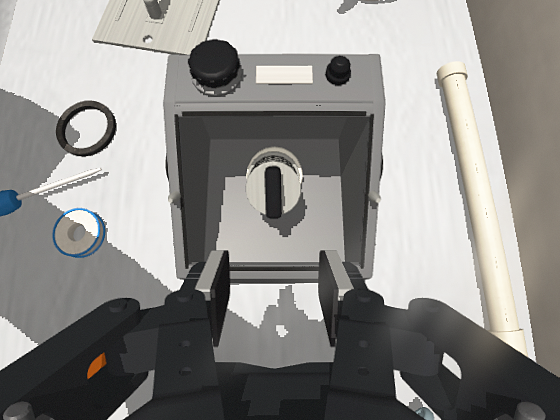

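```bash
cat >> h.py <<'E'
def pins(s):
    W=cloud(s);n,x,y=seat();L=(W-S)@np.column_stack([x,y,n])
    for sg in (1,-1):
        b=(abs(L[...,0])<14)&(abs(L[...,1]-sg*81)<12)
        for lo,hi in((4,9),(9,13),(13,19)):
            k=b&(L[...,2]>lo)&(L[...,2]<hi)
            if k.any(): print("pin",sg,lo,k.sum(),"med",np.median(L[k],0).round(1),"rng",L[k].min(0).round(1),L[k].max(0).round(1))
    m=(abs(L[...,0])<85)&(abs(L[...,1])<95)&(abs(L[...,2])<4);q=L[m]
    print("rim",np.percentile(q,[.5,50,99.5],0).round(1).tolist())
    e=q[abs(q[:,0])<60];print("rim y at |x|<60",np.percentile(e[:,1],[.5,99.5]),"z at y edges",[np.median(e[(sg*e[:,1]>76)&(abs(e[:,0])>20)][:,2]) for sg in(1,-1)])
E
python3 - <<'E'
from h import *
s=r.snapshot("wrist");pins(s)
a=np.radians(-12.8)
go([459.6,276.5,260],frame([0,0,-1],[np.cos(a),np.sin(a),0]))
E
```

```text
pin 1 4 20 med [ 2.  78.4  5.9] rng [-2.7 77.2  4.1] [ 3.  82.2  8.3]
pin 1 9 37 med [ 1.  78.9 11. ] rng [-4.7 77.1  9.1] [ 3.1 84.7 12.9]
pin 1 13 50 med [-0.5 80.2 15.8] rng [-3.4 77.4 13.1] [ 2.3 83.6 18.3]
pin -1 4 20 med [  1.9 -78.2   6.4] rng [ -2.1 -82.7   4.3] [  3.2 -76.8   8.6]
pin -1 9 36 med [  1.5 -78.8  11.6] rng [ -3.6 -83.7   9.2] [  3.3 -76.8  12.9]
pin -1 13 48 med [  0.1 -80.   16.2] rng [ -2.9 -82.7  13.1] [  2.6 -77.1  18.3]
rim [[-76.6, -86.1, -3.9], [61.1, 2.3, -0.0], [83.9, 86.5, 2.3]]
rim y at |x|<60 [-86.48312054  86.91688998] z at y edges [np.float64(0.2786752593568208), np.float64(0.20562372076069388)]
row 0.3569,-0.1476,0.1743,-0.0577,-0.5238,0.2011 rows>=6.8
```

```bash
cat >> h.py <<'E'
S=S-0.6*seat()[1]+0.2*seat()[2];yaw=np.radians(89.2)
E
python3 -m jog '[0.09,-0.02,-0.05,-0.01,-0.08,0.03,0.14,-0.05,-0.03,-0.02,-0.2,0.07,0.2,-0.09,0.02,-0.04,-0.32,0.12,0.26,-0.12,0.08,-0.05,-0.45,0.16,0.32,-0.14,0.14,-0.058,-0.524,0.201,0.357,-0.148,0.174,-0.058,-0.524,0.201,0.357,-0.148,0.174,-0.058,-0.524,0.201,0.357,-0.148,0.174,-0.058,-0.524,0.201]' 0
python3 -m jog '[0,0,0,0,0,0,0,0,0,0,0,0]'
python3 - <<'E'
from h import *
s=r.snapshot("wrist");save(s,"w4.png");W=cloud(s);x,y,z=W[...,0],W[...,1],W[...,2]
b=(abs(x-459)<80)&(abs(y-277)<80)
m=b&(z>33)&(z<45);print("handle",rect(W[m]),m.sum(),np.median(W[m],0))
b=(abs(x-459)<115)&(abs(y-277)<115);m=b&(z>2.5)&(z<8);print("plate",rect(W[m]),np.median(W[m],0))
p,T=tcp();print(p,r.sense()["tcp_rot"],r.sense()["joint_pos"])
E
```

```text
time: 10.65
tool_pos: [457.4, 278.4, 258.6]
tcp_rot: [180.0, 0.2, 77.4]
ft_force: [-0.3, 0.4, -0.5]
finger_gap: 42.6
grip_force: 0.0
time: 10.9
tool_pos: [459.9, 275.0, 260.4]
tcp_rot: [179.8, 0.1, 77.2]
ft_force: [-0.7, -0.0, 0.8]
finger_gap: 42.4
grip_force: 0.0
handle (array([459.1, 276.4]), array([97.8, 13.6]), 76.9) 1253 [459.38482983 279.08875255  37.72905949]
plate (array([443.7, 289.3]), array([218. , 227.2]), 80.1) [462.52401322 287.58243278   4.34432107]
[460.282039   274.64552416 260.86876419] [1.79813213e+02 1.18029944e-01 7.71378258e+01] [25.48515196 -3.1475882  93.08310369 -0.20845414 89.9912224  38.34703238]
```

View pics/w4.png

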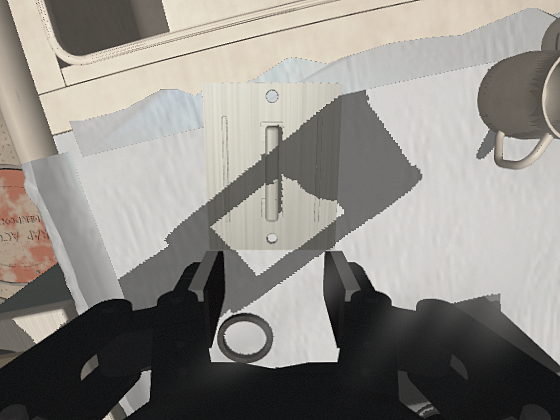

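```bash
python3 - <<'E'
from h import *
r.snapshot("side")
a=np.radians(-13)
go([459.2,276.4,15],frame([0,0,-1],[np.cos(a),np.sin(a),0]));print(tcp()[0])
E
```

```text
row 0.0020,-0.0026,0.2461,0.0036,0.0017,0.0017 rows>=3.9
[460.5340423  274.49406053 261.14215625]
```

```bash
python3 -m jog '[0.001,-0.0015,0.06,0.002,0,0,0.001,-0.0015,0.12,0.002,0,0,0.001,-0.0015,0.18,0.002,0,0,0.001,-0.0015,0.215,0.002,0,0,0.001,-0.0015,0.235,0.002,0,0,0.001,-0.0015,0.245,0.002,0,0,0.001,-0.0015,0.245,0.002,0,0,0.001,-0.0015,0.245,0.002,0,0]'
python3 -m jog '[0,0,0,0,0,0,0,0,0,0,0,0]'
```

```text
time: 12.0
tool_pos: [460.9, 276.4, 17.6]
tcp_rot: [179.8, 0.0, 77.1]
ft_force: [0.1, 0.3, -0.2]
finger_gap: 42.6
grip_force: 0.0
time: 12.25
tool_pos: [460.3, 276.5, 17.0]
tcp_rot: [179.8, 0.0, 77.2]
ft_force: [0.5, -0.4, 0.5]
finger_gap: 42.5
grip_force: 0.0
```

```bash
python3 -m jog '[0,-0.001,0.002,0,0,0,0,-0.001,0.002,0,0,0]'
python3 -m jog '[0,0,0,0,0,0,0,0,0,0,0,0,0,0,0,0,0,0,0,0,0,0,0,0,0,0,0,0,0,0]' -1 115
python3 -m jog '[0,0,-0.03,0,0,0,0,0,-0.09,0,0,0,0,0,-0.15,0,0,0,0,0,-0.21,0,0,0,0,0,-0.25,0,0,0,0,0,-0.25,0,0,0]'
python3 - <<'E'
from h import *
n,x,y=seat();print(S)
# tool z=-n, tool y = -x(seat) (down slope)
R=frame(-n,-x)
go(S+100*n,R);go(S+150*n+[0,0,30],R);print(r.sense()["joint_pos"],r.sense()["ft_force"])
E
```

```text
time: 12.5
tool_pos: [458.5, 276.4, 14.0]
tcp_rot: [179.9, 0.1, 77.2]
ft_force: [1.3, -0.1, -0.6]
finger_gap: 42.4
grip_force: 0.0
time: 13.12
tool_pos: [458.9, 276.5, 14.5]
tcp_rot: [179.9, 0.1, 77.2]
ft_force: [-2.7, -1.0, 5.7]
finger_gap: 11.9
grip_force: 113.0
time: 13.88
tool_pos: [460.3, 277.6, 268.0]
tcp_rot: [179.6, -0.2, 77.2]
ft_force: [-0.1, -0.0, -3.7]
finger_gap: 11.9
grip_force: 113.1
[602.45380807 -51.27703622 107.43038476]
row -0.3382,0.2216,0.0745,0.4435,0.3485,1.3295 rows>=7.7
row -0.3624,0.2273,0.0012,0.4435,0.3485,1.3295 rows>=7.7
[25.71234193 -3.37560765 92.56566919 -0.12047045 90.38307141 38.55594979] [-0.07772734 -0.04849844 -3.71236545]
```

```bash
python3 -m jog '[-0.362,0.227,0.001,0.4435,0.3485,1.3295,-0.362,0.227,0.001,0.4435,0.3485,1.3295,-0.362,0.227,0.001,0.4435,0.3485,1.3295,-0.362,0.227,0.001,0.4435,0.3485,1.3295,-0.362,0.227,0.001,0.4435,0.3485,1.3295,-0.362,0.227,0.001,0.4435,0.3485,1.3295,-0.362,0.227,0.001,0.4435,0.3485,1.3295,-0.362,0.227,0.001,0.4435,0.3485,1.3295]'
python3 -m jog '[0,0,0,0,0,0,0,0,0,0,0,0,0,0,0,0,0,0]'
cat >> h.py <<'E'
def cover_fit(s):
    W=cloud(s);p,T=tcp();L=T.inv().apply(W.reshape(-1,3)-p).reshape(W.shape)
    k=(abs(L[...,0])<120)&(abs(L[...,1])<100)&(abs(L[...,2]-9)<14)&(abs(L[...,1])>18)
    Q=L[k];
    for _ in range(4):
        A=np.c_[Q[:,:2],np.ones(len(Q))];c=np.linalg.lstsq(A,Q[:,2],rcond=None)[0];e=Q[:,2]-A@c
        Q=Q[abs(e)<max(1.5,2*np.median(abs(e)))]
    print("top plane z=ax+by+c",c.round(4),len(Q))
    k=(abs(L[...,0])<130)&(abs(L[...,1])<110)&(abs(L[...,2]-c[0]*L[...,0]-c[1]*L[...,1]-c[2])<2.5)
    q=L[k];print("plate rng",np.percentile(q,[.2,50,99.8],0).round(1).tolist(),rect(q))
    return L,c
def proj(s,P): # world->pixel
    return cv2.projectPoints(np.array(P,float).reshape(-1,3),np.array(s["rvec"],float),np.array(s["tvec"],float),np.array(s["K"]),np.array([s["k1"],0,0,0.]))[0].reshape(-1,2)
E
python3 - <<'E'
from h import *
s=r.snapshot("wrist");save(s,"w5.png");cover_fit(s)
p,T=tcp();n,x,y=seat();R=frame(-n,-x)
print(p,"err deg",np.degrees((R.inv()*T).as_rotvec()),r.sense()["joint_pos"])
d=p-S;print("tcp in seat",d@x,d@y,d@n)
E
```

```text
time: 14.88
tool_pos: [598.7, -130.8, 258.5]
tcp_rot: [-150.0, 0.8, -1.4]
ft_force: [-0.3, 0.6, -3.2]
finger_gap: 11.3
grip_force: 113.2
time: 15.25
tool_pos: [599.5, -125.4, 264.3]
tcp_rot: [-150.2, 0.3, -0.6]
ft_force: [0.1, -0.5, -4.3]
finger_gap: 11.8
grip_force: 113.3
top plane z=ax+by+c [-6.00000e-04  4.00000e-04  1.00667e+01] 64803
plate rng [[-57.1, -74.0, 7.9], [49.1, 1.1, 10.0], [94.7, 75.6, 11.9]] (array([15.5,  0.8]), array([151.5, 159.7]), 89.9)
[ 599.57074433 -125.40968049  264.53965801] err deg [-0.22836428 -0.34101466 -0.00196071] [-31.45699592  19.1261457   73.36974382  25.7712906  102.72416892
  61.60693618]
tcp in seat 14.325280889201167 1.8477293500975838 173.1434571973696
```

View pics/w5.png

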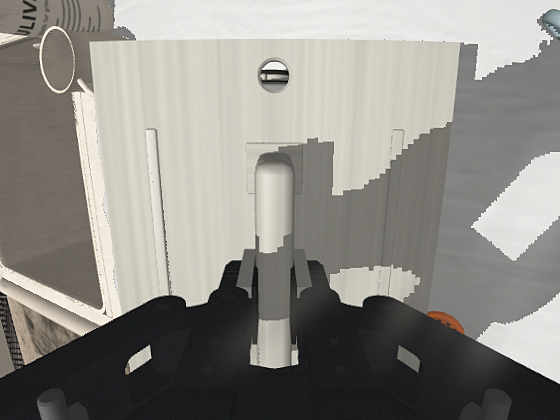

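```bash
cat >> h.py <<'E'
CO=(-0.3,0.8,15.1)
def caim(h,off=None):
    off=off or CO;n,x,y=seat();R=frame(-n,-x);go(S+h*n-R.apply(off),R)
def cwhere(off=None):
    off=off or CO;n,x,y=seat();p,T=tcp();d=p+T.apply(off)-S
    print("cover in seat",(d@x).round(2),(d@y).round(2),(d@n).round(2),"tilt",np.degrees((frame(-n,-x).inv()*T).as_rotvec()).round(2))
E
python3 - <<'E'
from h import *
s=r.snapshot("wrist");L,c=cover_fit(s)
# hole: pixels near (273,75) deeper than plate; intersect their rays with the top plane
p,T=tcp();Rc=cv2.Rodrigues(np.array(s["rvec"],float))[0];C=T.inv().apply(-Rc.T@np.array(s["tvec"],float).reshape(3)-p)
h=np.zeros(L.shape[:2],bool);h[52:98,245:302]=True;k=h&(L[...,2]>c[2]+6)
d=L[k]-C;P=C+d*((c[2]-C[2])/d[:,2])[:,None];P=P[np.hypot(P[:,0]-81,P[:,1])<9];print("hole",k.sum(),rect(P))
cwhere();caim(28)
E
```

```text
top plane z=ax+by+c [-9.00000e-04  3.00000e-04  1.00023e+01] 64802
plate rng [[-57.1, -74.1, 7.8], [49.2, 1.0, 10.0], [94.8, 75.5, 11.8]] (array([16.1,  0.7]), array([158.3, 151.7]), 0.0)
hole 650 (array([80.6,  0.5]), array([11.3, 10.9]), 89.9)
cover in seat 13.36 2.2 158.19 tilt [-0.23 -0.33  0.02]
row 0.0029,0.0129,0.1302,0.0040,0.0057,-0.0004 rows>=2.1
```

```bash
python3 -m jog '[0.003,0.0129,0.03,0.004,0.006,0,0.003,0.0129,0.07,0.004,0.006,0,0.003,0.0129,0.1,0.004,0.006,0,0.003,0.0129,0.12,0.004,0.006,0,0.003,0.0129,0.13,0.004,0.006,0,0.003,0.0129,0.13,0.004,0.006,0,0.003,0.0129,0.13,0.004,0.006,0,0.003,0.0129,0.13,0.004,0.006,0]'
python3 -m jog '[0,0,0,0,0,0,0,0,0,0,0,0,0,0,0,0,0,0]'
python3 - <<'E'
from h import *
cwhere();s=r.snapshot("wrist");save(s,"w6.png");cover_fit(s);cwhere();caim(28)
cv2.imwrite("pics/w6c.png",cv2.resize(s["pixels"][30:130,210:340,::-1],None,fx=5,fy=5))
n,x,y=seat()
print([proj(s,S+sg*81*y+17*n).round(1) for sg in(1,-1)])
E
```

```text
time: 16.35
tool_pos: [603.0, -74.0, 146.0]
tcp_rot: [-150.0, -0.0, -1.0]
ft_force: [-0.8, -0.8, -3.4]
finger_gap: 11.7
grip_force: 113.2
time: 16.73
tool_pos: [602.4, -73.2, 144.9]
tcp_rot: [-149.9, 0.1, -1.0]
ft_force: [0.4, -0.6, -3.5]
finger_gap: 11.7
grip_force: 113.2
cover in seat -1.07 0.06 28.34 tilt [0.05 0.04 0.18]
top plane z=ax+by+c [-9.0000e-04 -2.0000e-04  9.8124e+00] 64788
plate rng [[-57.2, -74.0, 7.6], [49.2, 1.1, 9.8], [94.8, 75.5, 11.6]] (array([16. ,  0.8]), array([151.3, 158.5]), 90.0)
cover in seat -1.07 0.08 28.31 tilt [0.05 0.03 0.18]
row 0.0001,-0.0011,0.0003,-0.0009,-0.0006,-0.0032 rows>=0.0
[array([[272.5, 379.5]]), array([[271.4,  79.2]])]
```

View pics/w6c.png

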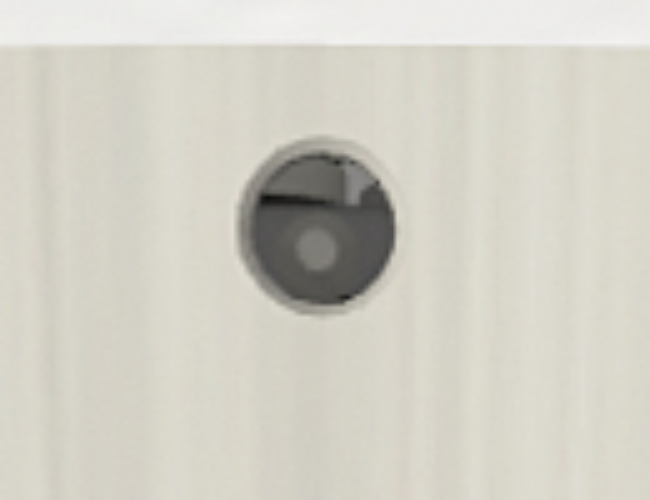

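```bash
echo 'S=S-0.9*seat()[1]' >> h.py
python3 -m jog '[0,0,0.005,0,0,-0.002,0,0,0.01,0,0,-0.002,0,0,0.014,0,0,-0.002,0,0,0.016,0,0,-0.002,0,0,0.016,0,0,-0.002,0,0,0.016,0,0,-0.002]'
python3 - <<'E'
from h import *
cwhere();print(r.sense()["ft_force"]);caim(0)
E
```

```text
time: 17.52
tool_pos: [602.6, -65.3, 131.2]
tcp_rot: [-150.0, -0.0, -0.9]
ft_force: [-0.8, -0.6, -2.7]
finger_gap: 12.1
grip_force: 113.2
cover in seat -0.13 -0.04 12.47 tilt [0.04 0.04 0.06]
[-0.80424384 -0.56800613 -2.74710819]
row -0.0000,-0.0001,0.0125,-0.0008,-0.0008,-0.0011 rows>=0.2
```

Pins are entering without force; press home.

```bash
python3 -m jog '[0,0,0.004,0,0,0,0,0,0.008,0,0,0,0,0,0.011,0,0,0,0,0,0.013,0,0,0,0,0,0.014,0,0,0,0,0,0.015,0,0,0]'
python3 -c "
from h import *
cwhere()"
python3 -m jog '[0,0,0.001,0,0,0,0,0,0.002,0,0,0,0,0,0.002,0,0,0]'
python3 -c "
from h import *
cwhere();s=r.snapshot('wrist');cover_fit(s)"
```

```text
time: 18.27
tool_pos: [602.5, -59.2, 120.5]
tcp_rot: [-150.0, -0.0, -0.9]
ft_force: [-13.2, -9.5, 18.2]
finger_gap: 11.8
grip_force: 116.7
cover in seat -0.21 0.09 0.14 tilt [-0.03  0.06  0.02]
time: 18.65
tool_pos: [602.6, -59.2, 120.5]
tcp_rot: [-150.1, -0.1, -0.8]
ft_force: [-17.6, -12.8, 24.8]
finger_gap: 11.9
grip_force: 117.7
cover in seat -0.23 0.02 0.12 tilt [-0.08  0.1  -0.  ]
top plane z=ax+by+c [2.0000e-04 2.7000e-03 9.8502e+00] 59132
plate rng [[-57.2, -106.1, 7.5], [48.9, -2.7, 9.8], [94.7, 75.4, 11.8]] (array([ 16.2, -16.8]), array([186.5, 158. ]), 89.9)
```

```bash
python3 -m jog '[0,0,-0.002,0,0,0,0,0,-0.003,0,0,0,0,0,-0.003,0,0,0]'
python3 -m jog '[0,0,0,0,0,0,0,0,0,0,0,0,0,0,0,0,0,0]' 0
python3 -m jog '[0,0,-0.02,0,0,0,0,0,-0.06,0,0,0,0,0,-0.11,0,0,0,0,0,-0.15,0,0,0,0,0,-0.16,0,0,0,0,0,-0.16,0,0,0,0,0,-0.16,0,0,0,0,0,-0.16,0,0,0]'
python3 - <<'E'
from h import *
n,x,y=seat();U=np.column_stack([x,y,n])
s=r.snapshot("wrist");save(s,"w7.png");W=cloud(s);L=(W-S)@U
m=(abs(L[...,0])<85)&(abs(L[...,1])<105)&(abs(L[...,2]-5)<3);q=L[m];A=np.c_[q[:,:2],np.ones(len(q))]
print("plane",np.linalg.lstsq(A,q[:,2],rcond=None)[0].round(4),len(q),rect(q))
m=(abs(L[...,0])<60)&(abs(L[...,1])<60)&(abs(L[...,2]-38)<4);print("handle",rect(L[m]),np.median(L[m],0))
print(r.sense()["ft_force"])
E
```

```text
time: 19.08
tool_pos: [602.8, -59.2, 120.5]
tcp_rot: [-150.0, -0.1, -0.9]
ft_force: [-5.2, -5.0, 7.2]
finger_gap: 12.0
grip_force: 115.1
time: 19.45
tool_pos: [602.6, -57.9, 118.8]
tcp_rot: [-149.9, 0.0, -0.9]
ft_force: [0.3, -0.2, -0.6]
finger_gap: 42.4
grip_force: 0.0
time: 20.45
tool_pos: [600.8, -137.3, 255.8]
tcp_rot: [-149.9, 0.1, -0.8]
ft_force: [0.0, -0.1, 0.8]
finger_gap: 42.5
grip_force: 0.0
plane [ 4.6000e-03 -1.5000e-03  5.5693e+00] 31355 (array([ 4.5, -0.2]), array([190.5, 160.3]), 89.9)
handle (array([-0.2, -1.2]), array([98.8, 13.7]), 89.6) [ 0.14338694 -4.91083693 39.02523303]
[ 0.32600664 -0.59924558 -0.37645822]
```

View pics/w7.png

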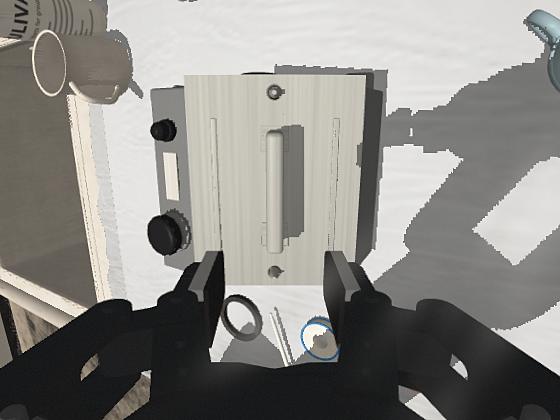

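The cover lies flush on the rim, with both pins showing through its holes at (274,92) and (273,270), and the robot is clear of everything.

```bash
python3 -c "
from bench import r
print(r.hand_in())"
```

```text
the job is handed in; nothing more can be done
None
```

The strainer is pressed to its stop on the suction port and the cover sits flush on both pins; the pitcher and cup were not touched, and I handed the job in at about 20 s (no verdict was returned).

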